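# Fit the right rotor to the sample centrifuge and hold it home

### The job

One rack of samples has been set out beside the left flank of the open bench centrifuge: if it is the six tall tubes, take the big six-hole rotor by its grip; if it is the twelve small vials, take the small twelve-hole rotor; leave the other rotor, both racks and all else on the bench where they are. Put the rotor's keyed shaft into the drive hub, turn it until the key slips into the keyway, and keep pushing it down against the ejector spring until the rotor sits fully home on the hub. Finish while still gripping the rotor and pressing it down there - do not let go, the spring would lift it - so that I can engage the rotor lock.

Things in the scene. Friction and masses are not known exactly. Their poses are not given: they have to be found in the camera images.
- centrifuge: White bench centrifuge, lid off, fixed to the bench: housing 236 x 236 mm and 130 mm high, a sloping control panel adds 36 mm at its front (-x side). A round open bowl 194 mm across in its top, 100 mm deep. Origin on the bench under the vertical drive axis; z up; its left flank is the +y side.
- hub_seat (a point): Centre of the flat top face of the bright metal drive hub in the bowl, 75 mm above the bench, 55 mm below the housing's top. Hub 48 mm across; central bore 20 mm in diameter, open 45 mm deep. z points up along the drive axis, +x from the axis to the keyway. The motor brake holds the hub: it slips round only above about 0.6 N m.
- keyway (a point): Mouth of the hub's one keyway, level with the hub's top face, 14 mm from the axis: a slot 9 mm wide from the bore out to 16 mm from the axis, along the full depth of the bore, open at the top. The key has to come over this slot. A white line on the dark boss round the hub's foot points the same way.
- ejector (a joint): Brass ejector pin on a spring in the bore. 0: up, its tip 16 mm below the hub's top face; it can be pushed 12 mm (0.012) down, taking 9 N at first; 0.010 and 13 N when a rotor is home. The spring lifts a rotor that is let go.
- tube_rotor: Big aluminium rotor for tall tubes, 150 mm across, 12 mm rim, 6 large holes in its cone, flat top at 50 mm; 0.30 to 0.46 kg. Origin: centre of its flat underside; +x: side of the key. Under it a steel shaft, 18 mm in diameter and 26 mm long, its last 5 mm tapered to 10 mm. Waits on a grey ring stand 68 mm across, 35 mm high, left or right of the centrifuge. Home, its underside lies on the hub's top face.
- vial_rotor: Small aluminium rotor for small vials, 116 mm across, 10 mm rim, 12 small holes, flat top at 38 mm; 0.22 to 0.34 kg. Origin: centre of its flat underside; +x: side of the key. Under it a steel shaft, 18 mm in diameter and 26 mm long, its last 5 mm tapered to 10 mm. Waits on the other, equal stand. Home, its underside lies on the hub's top face.
- tube_rotor_grip (a point): Point to grip on the big rotor: on its axis, 76 mm above its underside, in its black upright bar grip, 46 mm long (along x), 14 mm thick (y), 42 mm high; the bar starts at the rotor's flat top 26 mm below this point and ends 16 mm above it. A raised rib runs from the grip's +x end to the rim, over the key. Axes as the rotor's.
- tube_rotor_key (a point): Lower outer edge of the one key on the big rotor's shaft: 6 mm wide, from 2 to 16 mm below the underside, reaching 14 mm from the axis on the +x side. Out of line with the keyway it stops on the hub's top face and the rotor stands 16 mm above home; in line it drops in, and the shaft meets the ejector pin 10 mm above home.
- vial_rotor_grip (a point): Point to grip on the small rotor: on its axis, 64 mm above its underside, in its black upright bar grip, 46 mm long (along x), 14 mm thick (y), 42 mm high; the bar starts at the rotor's flat top 26 mm below this point and ends 16 mm above it. A raised rib runs from the grip's +x end to the rim, over the key. Axes as the rotor's.
- vial_rotor_key (a point): Lower outer edge of the one key on the small rotor's shaft: 6 mm wide, from 2 to 16 mm below the underside, reaching 14 mm from the axis on the +x side. Out of line with the keyway it stops on the hub's top face and the rotor stands 16 mm above home; in line it drops in, and the shaft meets the ejector pin 10 mm above home.
- tube_rack: White rack 112 x 70 mm, 50 mm high, holding six tall capped tubes (13 mm across; caps reach 98 mm high). Origin: centre of its underside. Stands either beside the left flank of the centrifuge (y 0.26 to 0.31 m) or off to the right (y -0.50 to -0.47 m), away from the centrifuge.
- vial_rack: Low white rack 112 x 70 mm, 26 mm high, holding twelve small capped vials (11 mm across; caps reach 45 mm high). Origin: centre of its underside. Stands in the other of those two places.
- vial0: Small capped vial, 12 mm across, 48 mm tall, standing loose on the bench right of the centrifuge. To be left alone. Origin: centre of its base.
- vial1: Another such vial, standing near the first.
- vial2: A third such vial.
- lid: The centrifuge's lift-off lid, a grey dome 208 mm across, 54 mm high with its knob, lying on the bench at the far left. To be left alone. Origin: centre of its underside.
- marker: Marker pen 136 mm long lying in front of the centrifuge, on the robot's side. To be left alone. Origin under its barrel.
- tweezers: Steel tweezers about 105 mm long lying in front of the centrifuge. To be left alone. Origin under their middle.
There are look-alikes about, which are no part of the job. What is shaped like the tube_rack but pink is not meant. What is shaped like the vial_rotor but green is not meant.

How it is judged:
On the way:
1. the rotor that suits the samples set out beside the centrifuge is lifted off its stand in the gripper (((world y of tube_rack above 0.1 m and height (world z) of tube_rotor above 0.1 m and contact force between the fingers and tube_rotor above 1 N) or (world y of vial_rack above 0.1 m and height (world z) of vial_rotor above 0.1 m and contact force between the fingers and vial_rotor above 1 N))), for 0.2 s.
At the end, for the whole second after the job is handed in: The right rotor is home: underside within 3 mm of the hub top and of the axis, upright within 0.06 rad, key within 0.3 rad of the keyway; still gripped by its bar (over 1 N, grasp point within 30 mm of the grip point), bearing on the hub with over 6 N, at rest (((world y of tube_rack above 0.1 m and z of tube_rotor in the frame of hub_seat below 0.003 m and horizontal distance between tube_rotor and hub_seat below 0.003 m and angle between the x axis of tube_rotor and the x axis of hub_seat, either way round below 0.3 rad and angle between the z axis of tube_rotor and the z axis of hub_seat, either way round below 0.06 rad and distance between the grasp point and tube_rotor_grip below 0.03 m and contact force between the fingers and tube_rotor above 1 N and contact force between tube_rotor and centrifuge above 6 N and linear speed of tube_rotor below 0.02 m/s) or (world y of vial_rack above 0.1 m and z of vial_rotor in the frame of hub_seat below 0.003 m and horizontal distance between vial_rotor and hub_seat below 0.003 m and angle between the x axis of vial_rotor and the x axis of hub_seat, either way round below 0.3 rad and angle between the z axis of vial_rotor and the z axis of hub_seat, either way round below 0.06 rad and distance between the grasp point and vial_rotor_grip below 0.03 m and contact force between the fingers and vial_rotor above 1 N and contact force between vial_rotor and centrifuge above 6 N and linear speed of vial_rotor below 0.02 m/s))); the arm keeps its last pose, push and grip.
It fails at once if the rotor that is not wanted is moved by over 20 mm ((world y of tube_rack below 0.1 m and distance of tube_rotor from where it was at the start of the episode above 0.02 m) or (world y of vial_rack below 0.1 m and distance of vial_rotor from where it was at the start of the episode above 0.02 m)).
It fails at once if a sample rack is moved by over 20 mm (distance of any of tube_rack, vial_rack from where it was at the start of the episode above 0.02 m).
It fails at once if a bystander (loose vial, lid, marker or tweezers) is moved by over 20 mm (distance of any of vial0, vial1, vial2, lid, marker, tweezers from where it was at the start of the episode above 0.02 m).
It also fails if it takes over 42 s, if anything falls off the work surface, if the arm or the gripper's body presses on something with over 40 N, if the wrist force passes 120 N, or if a joint passes its speed limit or range.

### The arm

A 7-joint arm with a two-finger parallel gripper is mounted at the origin on the work surface. World frame = base frame: x ahead of the robot, y to its left, z up, the work surface at z = 0. Lengths are in m, angles in rad, forces in N, time in s.
With the tool pointing down it reaches from about 0.4 to 0.85 m from the base axis. Payload 10.4 kg.
Tool frame: the origin (TCP) lies midway between the tips of the shut fingers; the grasp point (between the pads) lies 19 mm behind it; z points along the fingers, y is the direction in which the jaws open and shut (so a half turn about z gives the same grasp; the last joint's range is limited). The gripper opens to 85 mm and grips with 20 to 120 N. Pads are 22 mm wide; open, the fingers measure 114 mm over their backs; the gripper's body (76 mm by 85 mm) begins 54 mm behind the grasp point. The pads swing forward as they close: fully open they stand 13 mm farther back than shut.
Start: joints at [1.307, 0.332, -0.065, 1.46, 0.022, 1.35, -0.088], TCP at [0.149, -0.607, 0.231] pointing down, gripper open.
Joint ranges: [-2.6, 2.6], [-0.5, 2.12], [-1.47, 1.34], [0.16, 2.42], [-1.27, 4.41], [0.06, 2.06], [-2.6, 2.6]. Speed limits (rad/s): [2.22, 2.22, 2.79, 2.79, 3.14, 3.14, 3.14].

### API

Orientations are given as [roll, pitch, yaw] about the fixed x, y, z axes, in that order (R = Rz(yaw) Ry(pitch) Rx(roll)).
In Python, from cell import arm, claw, get_image, camera_model, workorder, monitor gives the robot as it stands. Calls block until the motion is done:
- arm.move_pose(position, orientation): joint-space move of the TCP to a pose.
- arm.move_l(position, frame=None, rate=0.15, threshold=None): straight line of the TCP; frame=None keeps the orientation; rate is the mean speed in m/s. With threshold (N) it stops when the force on the tool has changed by that much, and returns True; else False.
- arm.move_j(angles): joint-space move.
- claw.set_gripper(opening, f_grip=None): opening from 0.0 (shut) to 1.0 (fully open); f_grip is the grip in N (None keeps the last); returns when the fingers have stopped.
- arm.dwell(seconds).
- arm.solve_ik(position, orientation): joint angles nearest the present ones, or None.
- get_image(name): name is "scene" or "top" or "wrist"; returns (picture, depth): 384x512x3 uint8, blue, green, red; 384x512 float32, m along the optical axis (not along the pixel's ray), 0 where there is no reading.
- camera_model(name): a dict with "intrinsics" (3x3 intrinsics, pixels), "R" (3x3) and "t" (3): a world point X has camera coordinates R X + t. Camera axes: x right, y down, z forward; pixel columns grow to the right and rows downward; lengths in m; the calibration is good to about 2 mm. A picture is of the moment at which its call begins: read the wrist's pose just before it. camera_model takes no time and is no camera call; for the wrist camera it gives the pose at the moment of the call.
A pose or a line that the arm cannot do raises arm.Unreachable and nothing moves.
- workorder.job_done(): hands the job in, once; it reports no verdict.
Readings, each from a call of its own:
- monitor.current_time_s(): time.
- monitor.current_joint_pos(): joint angles.
- monitor.current_qvel(): joint speeds.
- monitor.current_tau(): joint torques, N m.
- monitor.current_tcp_pos(): TCP position.
- monitor.current_eef_rot(): TCP orientation.
- monitor.current_ft_force(): force on the tool from outside, world axes, zero at the start.
- monitor.current_ft_torque(): the same for the moment, N m.
- monitor.current_width(): opening from 0.0 (shut) to 1.0 (fully open).
Only numpy, scipy, OpenCV 4.12 (cv2) and the standard library are available. Lean on these libraries where they do the work, as an engineer would, in place of code of your own. Each camera call takes 0.05 s, during which the arm holds its last target. There are 200 camera calls.

## Working session

There is one attempt and no reset: what is moved stays moved. The work goes in short steps, each a Python script; the robot and the scene stay as the last script left them, time stands still between calls to the robot, and variables do not carry over. Pictures are saved under pics/ and viewed, on a budget of 10 in all, crops included, one or two more only if the job needs it, and the job is handed in when it is done.

```bash
mkdir -p pics; ls; python3 - <<'E'
from cell import *
import cv2,numpy as np
for n in("scene","top"):
    p,d=get_image(n); cv2.imwrite(f"pics/{n}0.png",p); np.savez(f"{n}0.npz",p=p,d=d,**camera_model(n))
    m=camera_model(n); print(n,m["intrinsics"].tolist(),(-m["R"].T@m["t"]).round(3),m["R"].round(2).tolist())
a=cv2.imread("pics/top0.png");
print(monitor.current_time_s(),monitor.current_tcp_pos(),monitor.current_eef_rot())
E
```

```text
pics
scene [[438.91322697352746, 0.0, 252.53935565377753], [0.0, 438.91322697352746, 187.5431575535248], [0.0, 0.0, 1.0]] [ 1.268 -0.999  1.13 ] [[0.8, 0.6, -0.01], [0.39, -0.53, -0.75], [-0.46, 0.6, -0.66]]
top [[402.3835204622514, 0.0, 253.77957514904278], [0.0, 402.3835204622514, 191.16595588848332], [0.0, 0.0, 1.0]] [ 0.356 -0.018  1.26 ] [[-0.0, -1.0, 0.02], [-0.99, 0.0, -0.15], [0.15, -0.02, -0.99]]
0.1 [ 0.14897939 -0.60663718  0.23060148] [-3.14034210e+00  6.29702011e-05  2.40858520e-01]
```

View pics/top0.png

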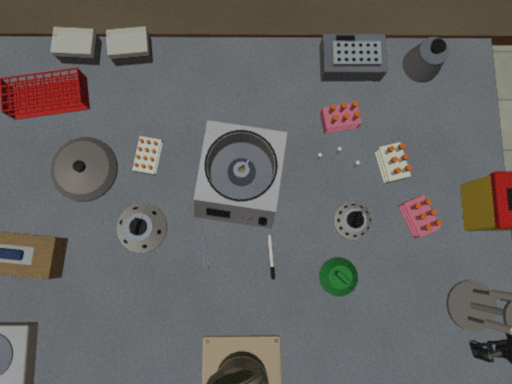

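View pics/scene0.png

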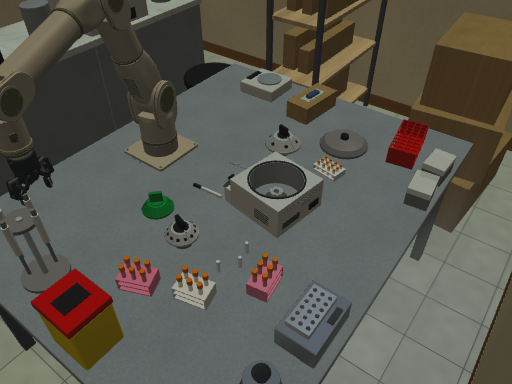

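The rack on the left, at about (147,155), is low and white with 12 caps, so it is the vial rack. The small rotor is on the right at (353,220), and the big one is on the left at (141,228). The hub is near (241,169).

```bash
cat > h.py <<'E'
from cell import *
import cv2,numpy as np
def ray(m,u,v,z):
    K=m["intrinsics"];R=m["R"];t=m["t"]
    c=-R.T@t; d=R.T@np.linalg.solve(K,[u,v,1.]); return c+d*(z-c[2])/d[2]
def cloud(m,d):
    K=m["intrinsics"];v,u=np.mgrid[:d.shape[0],:d.shape[1]]
    P=np.stack([(u-K[0,2])/K[0,0]*d,(v-K[1,2])/K[1,1]*d,d],-1)
    P=(P-m["t"])@m["R"]; P[d==0]=np.nan; return P
E
python3 - <<'E'
from h import *
z=np.load("top0.npz");m={k:z[k] for k in("intrinsics","R","t")};p,d=z["p"],z["d"]
def crop(x,y,r=28): return cv2.resize(p[y-r:y+r,x-r:x+r],(300,300),interpolation=cv2.INTER_CUBIC)
cv2.imwrite("pics/mont.png",np.vstack([np.hstack([crop(353,220),crop(241,169)]),np.hstack([crop(147,155),crop(393,162)])]))
C=cloud(m,d)
for n,(x,y) in dict(vr=(353,220),tr=(141,228),rackL=(147,155),rackR=(393,162)).items():
    r=32; Q=C[y-r:y+r,x-r:x+r].reshape(-1,3); Q=Q[Q[:,2]>0.015]
    print(n,Q[:,2].max().round(3))
    if n in("vr","tr"):
        B=Q[np.abs(Q[:,2]-0.04)<0.012]; (cx,cy),rad=cv2.minEnclosingCircle(B[:,:2].astype(np.float32)); print(" rim",cx,cy,rad)
        T=Q[Q[:,2]>(.105 if n=="vr" else .115)]; print(" bar",len(T),T.mean(0).round(4),cv2.minAreaRect((T[:,:2]*1000).astype(np.float32)))
H=C[110:235,185:295].reshape(-1,3); T=H[np.abs(H[:,2]-.13)<.004]; print("house",cv2.minAreaRect((T[:,:2]*1000).astype(np.float32)))
hh=C[155:185,225:257].reshape(-1,3); S=hh[np.abs(hh[:,2]-.075)<.004]; print("hub",len(S),S.mean(0),cv2.minEnclosingCircle(S[:,:2].astype(np.float32)))
E
```

```text
vr 0.121
 rim 0.45606642961502075 -0.3369930684566498 0.05861037224531174
 bar 88 [ 0.455  -0.3353  0.115 ] ((455.59197998046875, -336.4856262207031), (15.095730781555176, 46.344383239746094), 74.13138580322266)
tr 0.134
 rim 0.43729472160339355 0.29940086603164673 0.0756048858165741
 bar 99 [0.4361 0.2975 0.1265] ((436.57891845703125, 298.94769287109375), (15.65880298614502, 45.76042938232422), 76.66197204589844)
rackL 0.053
rackR 0.105
house ((604.1449584960938, 1.080535888671875), (236.31483459472656, 245.96383666992188), 81.25724029541016)
hub 152 [0.60748606 0.00137576 0.07562865] ((0.6076205372810364, 0.0009339821990579367), 0.02481335960328579)
```

View pics/mont.png

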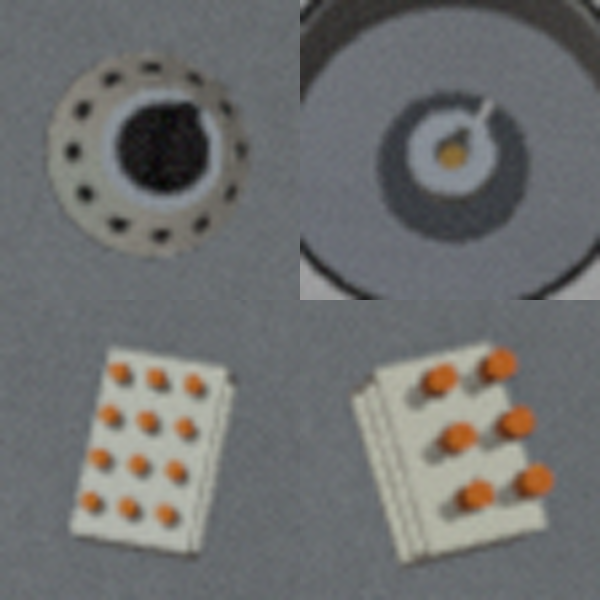

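The top left crop shows the small rotor's dark bar, with the rib near (195,110). In the top right crop the hub keyway and white line point up and to the right, towards (487,105). The left rack holds 12 small vials, so I want the vial rotor. Its rim radius measures 58.6 mm against the expected 58. Next I'll look from close up.

```bash
python3 - <<'E'
from h import *
arm.move_pose([0.456,-0.337,0.26],[np.pi,0,-0.28])
print(monitor.current_time_s(),monitor.current_joint_pos().round(2))
m=camera_model("wrist");p,d=get_image("wrist"); cv2.imwrite("pics/w1.png",p); np.savez("w1.npz",p=p,d=d,**m)
print((-m["R"].T@m["t"]).round(3))
C=cloud(m,d).reshape(-1,3)
Q=C[np.hypot(C[:,0]-.456,C[:,1]+.337)<.07]
T=Q[(Q[:,2]>.105)&(Q[:,2]<.12)];print("bar",len(T),T.mean(0),cv2.minAreaRect((T[:,:2]*1000).astype(np.float32)))
B=Q[(Q[:,2]>.03)&(Q[:,2]<.05)];print("rim",cv2.minEnclosingCircle(B[:,:2].astype(np.float32)))
E
```

```text
1.6167 [ 0.8   0.21 -0.29  1.56  0.06  1.38 -1.34]
[ 0.533 -0.359  0.402]
bar 717 [ 0.45754213 -0.33657142  0.11444934] ((455.9491271972656, -336.0466613769531), (13.915593147277832, 46.08000564575195), 76.09412384033203)
rim ((0.4562739133834839, -0.3363204896450043), 0.05868837982416153)
```

View pics/w1.png

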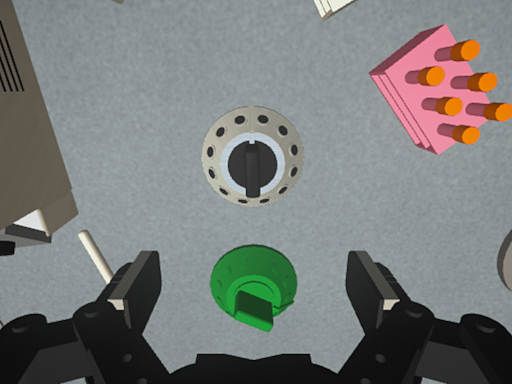

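The wrist view shows the rotor at (252,160), its bar running vertically, and what looks like a rib at the top end (251,138). I'll check that with a depth profile round the cone and a zoom.

```bash
python3 - <<'E'
from h import *
z=np.load("w1.npz");m={k:z[k] for k in("intrinsics","R","t")};p=z["p"];C=cloud(m,z["d"])
dx,dy=C[...,0]-.4562,C[...,1]+.3363
r=np.hypot(dx,dy);a=np.degrees(np.arctan2(dy,dx))
for lo,hi in((.027,.034),(.034,.042),(.046,.054)):
    k=(r>lo)&(r<hi)&(C[...,2]>.02)
    print([ (c,round(float(np.percentile(C[...,2][k&(abs((a-c+180)%360-180)<5)],90))*1000,1)) for c in list(range(-54,30,10))+list(range(126,210,10))])
cv2.imwrite("pics/w1c.png",cv2.resize(p[100:215,195:310],(575,575),interpolation=cv2.INTER_CUBIC))
E
```

```text
Traceback (most recent call last):
IndexError: index -1 is out of bounds for axis 0 with size 0
```

```bash
python3 - <<'E'
from h import *
z=np.load("w1.npz");m={k:z[k] for k in("intrinsics","R","t")};p=z["p"];C=cloud(m,z["d"])
dx,dy=C[...,0]-.4562,C[...,1]+.3363
r=np.hypot(dx,dy);a=np.degrees(np.arctan2(dy,dx))
for lo,hi in((.027,.034),(.034,.042),(.046,.054)):
    k=(r>lo)&(r<hi)&(C[...,2]>.02)
    o=[]
    for c in list(range(-54,30,10))+list(range(126,210,10)):
        s=C[...,2][k&(abs((a-c+180)%360-180)<5)]
        o.append((c,round(float(np.percentile(s,90))*1000,1) if len(s) else None))
    print(o)
cv2.imwrite("pics/w1c.png",cv2.resize(p[100:215,195:310],(575,575),interpolation=cv2.INTER_CUBIC))
E
```

```text
[(-54, 74.1), (-44, 73.8), (-34, 74.0), (-24, 74.5), (-14, 78.1), (-4, 74.1), (6, 73.8), (16, 73.9), (26, 73.9), (126, 74.0), (136, 74.3), (146, 73.9), (156, None), (166, None), (176, 72.8), (186, 73.9), (196, 74.0), (206, 74.1)]
[(-54, 71.2), (-44, 71.1), (-34, 71.3), (-24, 71.4), (-14, 73.7), (-4, 70.9), (6, 71.5), (16, 71.5), (26, 71.4), (126, 72.2), (136, 72.4), (146, 72.5), (156, 70.6), (166, 67.4), (176, 72.8), (186, 72.3), (196, 72.4), (206, 72.6)]
[(-54, 59.2), (-44, 57.0), (-34, 59.3), (-24, 59.4), (-14, 59.6), (-4, 59.9), (6, 59.5), (16, 57.0), (26, 60.0), (126, 61.0), (136, 58.6), (146, 61.0), (156, 61.5), (166, 58.8), (176, 61.0), (186, 61.0), (196, 57.9), (206, 60.8)]
```

View pics/w1c.png

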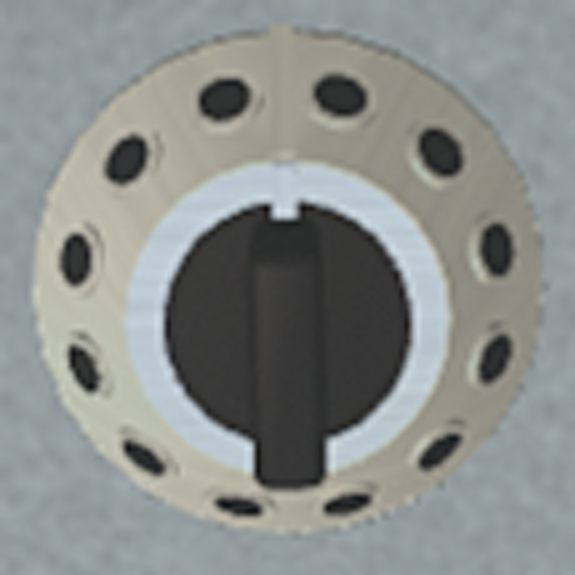

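The rib shows clearly at azimuth -14°, so the rotor yaw is about -0.243. Next I'll look at the hub from the same relative wrist pose, so that calibration errors cancel out.

```bash
python3 - <<'E'
from h import *
arm.move_pose([0.607,0.001,0.25],[np.pi,0,-0.28])
print(monitor.current_time_s())
m=camera_model("wrist");p,d=get_image("wrist"); np.savez("w2.npz",p=p,d=d,**m)
C=cloud(m,d)
r=np.hypot(C[...,0]-.607,C[...,1]-.001)
k=(r<.04)&(abs(C[...,2]-.075)<.003)
Q=C[k]; print("hub top",len(Q),np.median(Q[:,2]),cv2.minEnclosingCircle(Q[:,:2].astype(np.float32)))
v,u=np.where(r<.05); print(u.min(),u.max(),v.min(),v.max())
c=p[v.min():v.max(),u.min():u.max()]; s=560/max(c.shape[:2]); cv2.imwrite("pics/w2c.png",cv2.resize(c,None,fx=s,fy=s,interpolation=cv2.INTER_CUBIC)); print(s)
# white line on boss: bright pixels between r .025 and .045 below hub top
R3=[ray(m,a,b,.075) for a,b in zip(u,v)]
k2=(r>.026)&(r<.045)&(C[...,2]<.072)
g=p.min(2); print("boss",np.percentile(g[k2],[5,50,95,99]),"z",np.percentile(C[...,2][k2],[5,50,95]))
vv,uu=np.where(k2&(g>np.percentile(g[k2],50)+60)); 
if len(uu): P=C[vv,uu]; print("line",len(uu),P.mean(0),P.std(0))
E
```

```text
3.05
hub top 1403 0.07495137716000301 ((0.6085658669471741, 0.000945230305660516), 0.02509719505906105)
80 425 114 383
1.6231884057971016
boss [ 87.    95.   150.15 233.43] z [0.03818359 0.04002301 0.04133205]
line 124 [ 0.6264506  -0.01706069  0.03837742] [0.02115951 0.01630284 0.00424876]
```

View pics/w2c.png

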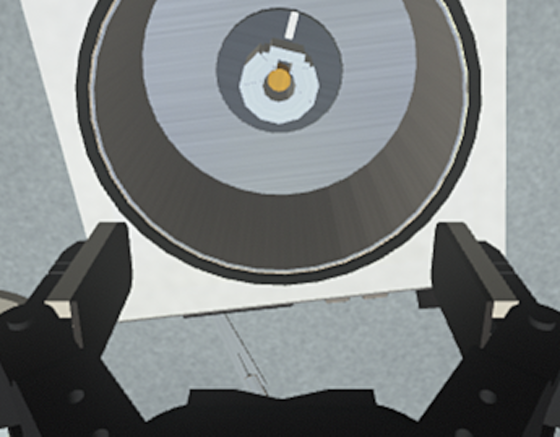

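The hub is at crop (280,85), with the white line at about (292,25). I'll now pin down the hub centre and the line direction by casting rays.

```bash
python3 - <<'E'
from h import *
z=np.load("w2.npz");m={k:z[k] for k in("intrinsics","R","t")};p=z["p"];g=p.min(2)
cv2.imwrite("pics/w2d.png",cv2.resize(p[110:205,205:300],(570,570),interpolation=cv2.INTER_CUBIC))
lab=(g>165).astype(np.uint8)
n,L,st,ce=cv2.connectedComponentsWithStats(lab)
for i in range(1,n):
    x,y,w,h,A=st[i]
    if 205<ce[i][0]<305 and 110<ce[i][1]<210 and A>15:
        pts=np.argwhere(L==i)[:,::-1]
        zz=.04 if A<300 else .075
        W=np.array([ray(m,u,v,zz)[:2] for u,v in pts])
        print(st[i],ce[i],A,"mean",W.mean(0),"circle",cv2.minEnclosingCircle(W.astype(np.float32)))
        _,_,V=np.linalg.svd(W-W.mean(0)); print("  axis deg",np.degrees(np.arctan2(V[0,1],V[0,0])))
        q=W.mean(0)-[.6085,.001]; print("  az",np.degrees(np.arctan2(q[1],q[0])))
y=(p[...,2].astype(int)-p[...,0]>50); v,u=np.where(y); k=(abs(v-165)<45)&(abs(u-252)<45)
print("pin",ray(m,u[k].mean(),v[k].mean(),.059),k.sum())
E
```

```text
bash:   614 Killed                     python3 - <<'E'
from h import *
z=np.load("w2.npz");m={k:z[k] for k in("intrinsics","R","t")};p=z["p"];g=p.min(2)
cv2.imwrite("pics/w2d.png",cv2.resize(p[110:205,205:300],(570,570),interpolation=cv2.INTER_CUBIC))
lab=(g>165).astype(np.uint8)
n,L,st,ce=cv2.connectedComponentsWithStats(lab)
for i in range(1,n):
    x,y,w,h,A=st[i]
    if 205<ce[i][0]<305 and 110<ce[i][1]<210 and A>15:
        pts=np.argwhere(L==i)[:,::-1]
        zz=.04 if A<300 else .075
        W=np.array([ray(m,u,v,zz)[:2] for u,v in pts])
        print(st[i],ce[i],A,"mean",W.mean(0),"circle",cv2.minEnclosingCircle(W.astype(np.float32)))
        _,_,V=np.linalg.svd(W-W.mean(0)); print("  axis deg",np.degrees(np.arctan2(V[0,1],V[0,0])))
        q=W.mean(0)-[.6085,.001]; print("  az",np.degrees(np.arctan2(q[1],q[0])))
y=(p[...,2].astype(int)-p[...,0]>50); v,u=np.where(y); k=(abs(v-165)<45)&(abs(u-252)<45)
print("pin",ray(m,u[k].mean(),v[k].mean(),.059),k.sum())
E
```

View pics/w2d.png

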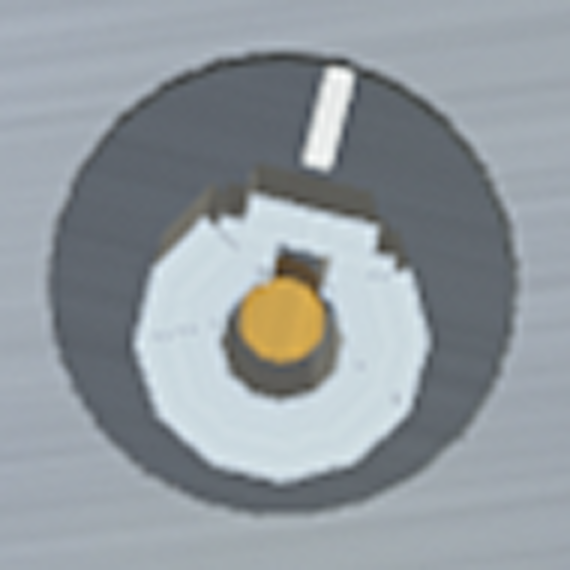

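```bash
python3 - <<'E'
from h import *
z=np.load("w2.npz");m={k:z[k] for k in("intrinsics","R","t")};p=z["p"]
x0,y0=205,110; g=p[110:205,205:300].min(2).copy()
lab=(g>178).astype(np.uint8)
n,L,st,ce=cv2.connectedComponentsWithStats(lab)
big=None
def W(msk,zz): return np.array([ray(m,u+x0,v+y0,zz)[:2] for v,u in np.argwhere(msk)],np.float32)
for i in range(1,n):
    if st[i][4]>20: print(st[i],ce[i].round(1),np.median(g[L==i]))
lc=L[int(20),int(55)]; hc=L[68,35]
H=W(L==hc,.075); (cx,cy),rad=cv2.minEnclosingCircle(H); print("hub",cx,cy,rad)
fill=cv2.drawContours(np.zeros_like(lab),cv2.findContours((L==hc).astype(np.uint8),0,2)[0],-1,1,-1)
print("holes pix (bore+key) centroid",W((fill>0)&(L!=hc),.075).mean(0))
l=W(L==lc,.04); q=l.mean(0)-[cx,cy]
vx,vy,_,_=cv2.fitLine(l,cv2.DIST_L2,0,.01,.01).ravel(); print("line",l.mean(0),"az",np.degrees(np.arctan2(q[1],q[0])),"dir",np.degrees(np.arctan2(vy,vx)))
# boss circle (dark disc at z~.04): 
b=p[110:205,205:300].max(2)<125
n2,L2,s2,c2=cv2.connectedComponentsWithStats(b.astype(np.uint8)); i=1+np.argmax(s2[1:,4]); print("boss",s2[i],cv2.minEnclosingCircle(W(L2==i,.04)))
y=(p[110:205,205:300,2].astype(int)-p[110:205,205:300,0]>50); print("pin",W(y,.059).mean(0),y.sum())
E
```

```text
[51 11  8 17 81] [54.3 19.2] 231.0
[  23   33   48   47 1302] [46.3 56.9] 204.0
hub 0.608951210975647 0.001517846598289907 0.02441261149942875
holes pix (bore+key) centroid [0.61057544 0.00063883]
line [ 0.63796896 -0.01565919] az -30.623388182227036 dir -30.343506
boss [   8    9   78   76 2736] ((0.6096281409263611, 0.001358803128823638), 0.04367458447813988)
pin [0.60877985 0.00145895] 163
```

The hub centre is (0.6089, 0.0014), and the pin, circle and boss all agree within 1 mm. The keyway is at -30.5°, where the line's azimuth and direction also agree. Now I'll grasp and lift.

```bash
python3 - <<'E'
from h import *
arm.move_pose([.4562,-.3363,.17],[np.pi,0,-.243])
print("desc",arm.move_l([.4562,-.3363,.083],rate=.1,threshold=15),monitor.current_tcp_pos().round(4))
claw.set_gripper(0.0,100); print("w",monitor.current_width(),monitor.current_ft_force().round(2))
arm.move_l([.4562,-.3363,.26],rate=.15); arm.dwell(.2)
print("t",monitor.current_time_s(),monitor.current_width(),monitor.current_ft_force().round(2),monitor.current_tcp_pos().round(4),monitor.current_eef_rot().round(4))
m=camera_model("wrist");p,d=get_image("wrist"); np.savez("w3.npz",p=p,d=d,**m); cv2.imwrite("pics/w3.png",p)
E
```

```text
desc False [ 0.4566 -0.3365  0.0837]
w 0.14333183273480002 [-0.46  0.79  1.06]
t 7.7167 0.14800904830386521 [ 0.33  0.21 -2.33] [ 0.456  -0.3362  0.2594] [-3.1411e+00  9.0000e-04 -2.4300e-01]
```

View pics/w3.png

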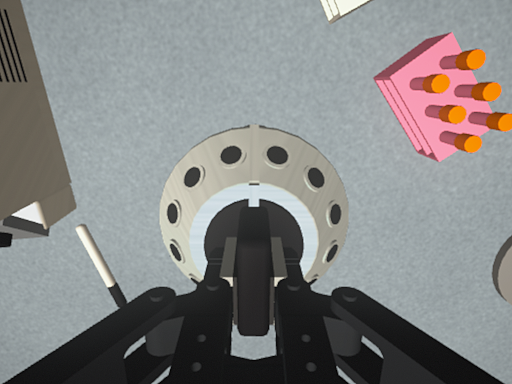

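The rotor is held squarely, with its rib centred at (253,127). I'll carry it over the hub and lower it with a force guard.

```bash
python3 - <<'E'
from h import *
X,Y=.6091,.0012
arm.move_l([.4562,-.3363,.285],rate=.2)
arm.move_pose([X,Y,.285],[np.pi,0,-.532])
arm.move_l([X,Y,.156],rate=.12); arm.dwell(.2)
print(monitor.current_time_s(),monitor.current_tcp_pos().round(4),monitor.current_eef_rot().round(3),monitor.current_ft_force().round(2))
print("stop",arm.move_l([X,Y,.1345],rate=.03,threshold=8),monitor.current_tcp_pos().round(4),monitor.current_ft_force().round(2),monitor.current_ft_torque().round(2),monitor.current_time_s())
E
```

```text
10.85 [0.6094 0.0012 0.1566] [-3.141e+00 -1.000e-03 -5.320e-01] [-0.01 -0.36 -2.05]
stop False [0.6092 0.0012 0.1347] [ 0.44  0.04 -2.81] [0.02 0.02 0.02] 11.7167
```

It went in cleanly: the underside is at about 86 mm, below the 91 mm key-block height, with no contact force. Now I'll press it home.

```bash
python3 - <<'E'
from h import *
X,Y=.6091,.0012
print("stop",arm.move_l([X,Y,.118],rate=.02,threshold=35))
for _ in range(3):
    arm.dwell(.3); print(monitor.current_time_s(),monitor.current_tcp_pos().round(4),monitor.current_eef_rot().round(3),monitor.current_ft_force().round(2),monitor.current_ft_torque().round(2),monitor.current_width())
m=camera_model("wrist");p,d=get_image("wrist"); np.savez("w4.npz",p=p,d=d,**m); cv2.imwrite("pics/w4.png",p)
C=cloud(m,d); r=np.hypot(C[...,0]-.609,C[...,1]-.0014); k=(r<.035)&(r>.026)&(C[...,2]>.10)&(C[...,2]<.125)
print("flat top z",np.median(C[...,2][k]),k.sum(),"expect .113")
E
```

```text
stop True
12.7 [0.6097 0.0012 0.1232] [ 3.142e+00 -2.000e-03 -5.320e-01] [-2.6  -0.84  8.47] [ 0.02  0.95 -0.  ] 0.1473512917835724
13.0 [0.6097 0.0012 0.1232] [ 3.142e+00 -2.000e-03 -5.320e-01] [-3.23 -0.65  8.32] [ 0.01  0.91 -0.02] 0.1506817644352024
13.3 [0.6097 0.0012 0.1232] [ 3.142e+00 -2.000e-03 -5.320e-01] [-3.37 -0.51  7.79] [0.01 0.87 0.02] 0.14824529807359027
flat top z 0.11313059170319202 4031 expect .113
```

View pics/w4.png

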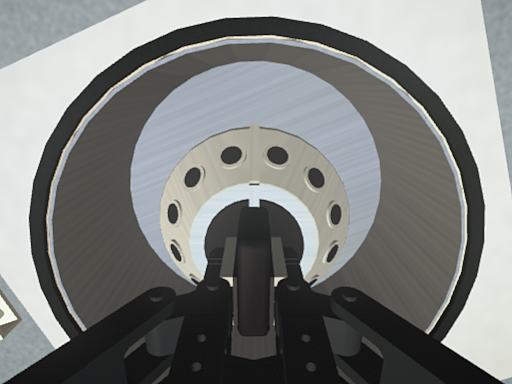

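The rotor is home in height: its flat top is at 113.1 mm against the expected 113. The push relaxed after the guarded stop to a reading of about 8 N, so I'll command it lower in steps to hold a firmer push.

```bash
python3 - <<'E'
from h import *
for z in np.arange(.1225,.112,-.001):
    arm.move_l([.6092,.0012,z],rate=.02); arm.dwell(.3)
    f=monitor.current_ft_force(); print(round(z,4),monitor.current_time_s(),monitor.current_tcp_pos().round(4),f.round(2),monitor.current_ft_torque().round(2))
    if f[2]>38: break
arm.dwell(1); print(monitor.current_tcp_pos().round(4),monitor.current_eef_rot().round(4),monitor.current_ft_force().round(2),monitor.current_width())
m=camera_model("wrist");p,d=get_image("wrist")
C=cloud(m,d); r=np.hypot(C[...,0]-.609,C[...,1]-.0014); k=(r<.035)&(r>.026)&(C[...,2]>.10)&(C[...,2]<.125)
print("flat top z",np.median(C[...,2][k]),k.sum())
E
```

```text
0.1225 13.9 [0.6097 0.0012 0.1238] [-4.22 -0.51  8.14] [-0.17  0.98 -0.05]
0.1215 14.45 [0.6097 0.0012 0.1231] [-5.04 -0.33 10.26] [-0.17  1.21 -0.03]
0.1205 15.0 [0.6098 0.0012 0.123 ] [-7.98 -1.5  18.91] [-0.32  1.96 -0.02]
0.1195 15.55 [0.6099 0.0011 0.123 ] [-12.08  -1.69  25.62] [-0.4   2.89 -0.  ]
0.1185 16.1 [0.61   0.0012 0.1229] [-14.96  -2.66  34.37] [-0.5   3.69  0.01]
0.1175 16.65 [0.6101 0.0012 0.1228] [-17.38  -2.71  41.64] [-0.61  4.59  0.05]
[0.6102 0.0012 0.1229] [ 3.1408 -0.0042 -0.5329] [-18.02  -3.34  41.41] 0.14661912858527384
flat top z 0.1128569789662853 4010
```

```bash
python3 - <<'E'
from h import *
workorder.job_done(); print(monitor.current_time_s(),monitor.current_tcp_pos(),monitor.current_ft_force().round(1))
E
```

```text
the job is handed in; nothing more can be done
the job is handed in; nothing more can be done
```

The small twelve-hole rotor is home on the hub. I handed the job in at about 18 s, with the gripper still holding the rotor and pressing it down. No verdict is reported.

- **Choice of rotor:** the rack beside the centrifuge's left flank holds the twelve small vials, so I took the vial rotor. I touched nothing else on purpose, though I took no closing picture of the bench.
- **Fit:** the rotor's rib was at -14° and the keyway at -30.5°. I turned the rotor in the air to match, and the key went past its blocking height with no contact force.
- **Height:** the rotor's flat top measured 112.9 mm at the end, where 113 mm is expected when it is home. The gripper height also agrees with that to within 1 mm.
- **Tilt and turn:** the tool was about 0.004 rad off vertical, and its yaw was within 0.001 rad of the measured keyway direction.
- **Push:** the first guarded push relaxed to about 8 N, too weak to be sure of bearing on the hub. I pressed further, to a steady reading of about 41 N upward. By my estimate that leaves about 30 N on the hub after the spring's 13 N.
- **One flaw:** pressing harder also brought in a side force of about 18 N, and the tool ended about 1 mm further out in x than commanded. The shaft has only 1 mm of play in the bore, so the rotor should be within the 3 mm limit, but I did not measure its centre again.

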